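# Set up the seasoning station in a restaurant kitchen

### The arm

A 6-joint arm with a two-finger parallel gripper is mounted at the origin on the work surface. World frame = base frame: x ahead of the robot, y to its left, z up, the work surface at z = 0. Lengths are in mm, angles in rad, forces in N, time in s.
With the tool pointing down it reaches from about 275 to 750 mm from the base axis. Payload 10.2 kg.
Tool frame: the origin (TCP) lies on the front face of the gripper's body, between the roots of the fingers; the fingertips stand 73 mm ahead of it and the grasp point (between the pads) lies 54 mm ahead of it; z points along the fingers, y is the line along which they close (so a half turn about z gives the same grasp; the last joint's range is limited). The gripper opens to 85 mm and grips with 20 to 120 N. Pads are 22 mm wide; open, the fingers measure 114 mm over their backs; the gripper's body (76 mm by 85 mm) begins 54 mm behind the grasp point. The pads swing forward as they close: fully open they stand 13 mm farther back than shut.
Start: joints at [1.085, 0.313, 1.498, -0, 1.331, -0.223], TCP at [136.4, 506.978, 303.894] pointing down, gripper open.
Joint ranges: [-2.94, 2.94], [-0.97, 2.17], [0.19, 2.56], [-1.23, 4.37], [0.02, 3.11], [-2.88, 2.88]. Speed limits (rad/s): [2.39, 2.39, 3.01, 3.14, 3.14, 3.14].

### API

Orientations are given as a unit quaternion [w, x, y, z].
In Python, from rig import * gives the robot as it stands.
- The arm moves only by the tool step_arm, never from a script. Its argument "plan" is a list of rows, each an object with "offset": the shift along the tool's x, y, z in cm, a list of three; "rot": the turn, a rotation vector about the tool's x, y, z in degrees, a list of three; "gripper": the finger opening in cm, from 0 to 8.54. In form: [{"offset": [x, y, z], "rot": [wx, wy, wz], "gripper": gripper}, ...]. A call has 1 to 12 rows; each row is the pose to reach, as a shift and turn from the pose commanded when the call began, along the tool's axes at that moment; what a row does not reach only later rows make up. A row lasts 1/10 s, in which the tool goes at most 50 mm and 8.59 degrees, less where a joint would pass 70% of its speed; a pose out of reach is approached as far as the arm can. A call with a gripper value outside its range is refused whole. The fingers move at their own pace and stop on an object; "squeeze" is the grip in N (left out, the last holds). Time passes only in rows, so rows that repeat a pose let the fingers close. It gives the time, the measured TCP pose, the force, the opening and the grip force at its end, in the units of the state.
- sense(): the state, without advancing time (a new reading comes with each control period).
- capture(name): name is "scene" or "side" or "wrist"; returns a dict with "color" (420x560x3 uint8, red, green, blue), "depth" (420x560 float32, mm along the optical axis (not along the pixel's ray), 0 where there is no reading), "vertical_fov" (degrees; the focal length in pixels is half the picture's height over the tangent of half this angle, whatever the lens; pixels are square), "cx", "cy" (the principal point, pixels), "rvec" (rotation vector, rad) and "tvec" (3), from world to camera coordinates, as OpenCV has them; the wrist camera has in their place "mount" (4x4, takes a point from camera to tool coordinates, whose origin is the TCP and whose axes are the flange's). Camera axes: x right, y down, z forward; pixel columns grow to the right and rows downward; lengths in mm; the calibration is good to about 2 mm. A picture is of the moment at which its call begins: read the wrist's pose just before it.
- finish_job(): hands the job in; it is judged then, once.
The state is a dict: "time_s": time; "joints": joint angles; "dq": joint speeds; "tau": joint torques, N m; "eef_pos": TCP position; "ee_rot": TCP orientation; "force": force on the tool from outside, world axes, zero at the start; "wrist_torque": the same for the moment, N m; "grip_width": opening from 0.0 (shut) to 1.0 (fully open); "grip_force": force on a finger pad.
Only numpy, scipy, OpenCV 4.12 (cv2) and the standard library are available. Lean on these libraries where they do the work, as an engineer would, in place of code of your own. Each camera call takes 0.05 s, during which the arm holds its last target. There are 200 camera calls.

### The job

Set up the seasoning station: lay the cork coaster in the middle of the green board and stand the oil bottle centrally on it, then put the pepper mill on the side of the bottle towards the tray of tomatoes and the metal salt shaker on the opposite side, all three in a straight row along the board's long middle line, each about 8 cm from the bottle centre to centre. Stand the white pot, right way up, in the middle of the scale's round metal plate. Everything ends upright and let go, and the yellow-lidded jar stays where it is.

Things in the scene. Friction and masses are not known exactly. Their poses are not given: they have to be found in the camera images.
- board: Green plastic cutting board, fixed, 130 mm (its x) by 260 mm (its y, the long way) by 12 mm thick. Origin at the centre of its underside, on the worktop; its top is 12 mm up. It is one of three fixtures (board, tray, scale) standing side by side across the worktop in any order; its long side runs roughly along the line of the three.
- tray: Steel tray of red tomato halves, fixed, 150 mm (x) by 220 mm (y) by 25 mm high with the tomatoes. Origin at the centre of its underside. It tells which end of the board gets the mill.
- scale: Black kitchen scale, fixed, 150 by 180 by 20 mm, carrying a round bare-metal plate 120 mm across whose top is 28 mm above the worktop. Origin on the worktop exactly under the centre of the round plate. The plate does not move.
- coaster: Round cork coaster, loose, 68 mm across, 10 mm thick, lying flat, about 40 g. Origin at the centre of its underside, z up along its axis; round, so its yaw does not matter.
- bottle: Small olive-green oil bottle with a pale label band and steel stopper, loose, 105 mm tall, straight body 48 mm across from the foot to 60 mm up, neck above it 22 mm across, about 200 g. Origin at the centre of its underside, z up along its axis; round, so its yaw does not matter.
- mill: Dark wooden pepper mill with a brass bead on top, loose, 91 mm tall, foot 50 mm across up to 28 mm, straight waist 42 mm across from 28 to 64 mm up, head 48 mm across above that, about 160 g. Origin at the centre of its underside, z up along its axis; round, so its yaw does not matter.
- shaker: Bare-metal salt shaker with a domed top with holes, loose, 73 mm tall, straight body 52 mm across up to 60 mm, cap 54 mm across, about 150 g. Origin at the centre of its underside, z up along its axis; round, so its yaw does not matter.
- pot: White plastic open pot, loose, standing right way up, 45 mm tall, 64 mm across at the rim and 58 mm at the foot, wall 3 mm, about 60 g. Origin at the centre of its underside, z up along its axis; round, so its yaw does not matter.
- jar: Amber spice jar with a yellow lid, loose, 53 mm across, 64 mm tall, among the things to move: leave it alone. Origin at the centre of its underside.
Mind the look-alikes: they are no part of the job. What is shaped like the pot but blue or purple is not meant.

How it is judged:
By the outcome, as a careful person would: the job done as asked, in the order asked, and still so for the second after the job is handed in, with the robot touching nothing.
It also fails if it takes over 144 s, if anything falls off the work surface, if the arm or the gripper's body presses on something with over 40 N, if the wrist force passes 120 N, or if a joint passes its speed limit or range.

## Working session

There is one attempt and no reset: what is moved stays moved. The work goes in short steps, Python scripts to look and compute and a tool call to move; the robot and the scene stay as the last step left them, time stands still between calls to the robot, and variables do not carry over. Pictures are saved under pics/ and viewed, at most 14 in all, crops included, and the job is handed in when it is done.

Besides the shell and the picture viewer there is one more tool, called after "Request:" by a JSON object that holds its "op" and its "data". step_arm: Moves the arm, as the interface text tells. Its arguments: {"type":"object","properties":{"plan":{"type":"array"},"squeeze":{"type":"number"}},"required":["plan"]}

```bash
mkdir -p pics; ls; cat > h.py <<'E'
from rig import *
import numpy as np, cv2
from scipy.spatial.transform import Rotation as R
def save(c,n): cv2.imwrite(f'pics/{n}.png',cv2.cvtColor(c['color'],cv2.COLOR_RGB2BGR))
def f(c): return 210/np.tan(np.radians(c['vertical_fov'])/2)
def c2w(c,s=None):
    T=np.eye(4)
    if 'mount' in c:
        q=s['ee_rot'];T[:3,:3]=R.from_quat([q[1],q[2],q[3],q[0]]).as_matrix();T[:3,3]=s['eef_pos'];return T@np.array(c['mount'])
    T[:3,:3]=cv2.Rodrigues(np.array(c['rvec'],float))[0];T[:3,3]=np.ravel(c['tvec']);return np.linalg.inv(T)
def cloud(c,s=None):
    v,u=np.mgrid[0:420,0:560];d=c['depth'].astype(float)
    P=np.stack([(u-c['cx'])/f(c)*d,(v-c['cy'])/f(c)*d,d],-1);T=c2w(c,s)
    W=P@T[:3,:3].T+T[:3,3];W[d<=0]=np.nan;return W
def ray(c,u,v,z,s=None):
    T=c2w(c,s);r=T[:3,:3]@np.array([(u-c['cx'])/f(c),(v-c['cy'])/f(c),1]);return T[:3,3]+r*(z-T[2,3])/r[2]
E
python3 - <<'E'
from h import *
s=sense();print(s)
import pickle
D={}
for n in ['scene','side','wrist']:
    c=capture(n);D[n]=c;save(c,n+'0')
    print(n,{k:v for k,v in c.items() if k not in('color','depth')})
pickle.dump((s,D),open('d0.pkl','wb'))
E
```

```text
pics
{'time_s': 0.0, 'joints': array([ 1.08458194e+00,  3.13449979e-01,  1.49842158e+00,  8.94249764e-06,
        1.33104111e+00, -2.23394764e-01]), 'dq': array([-0.00074426,  0.00107058,  0.00031506,  0.0012888 ,  0.00080413,
       -0.00014038]), 'tau': array([ 1.39056461e-03, -4.12259817e+01, -2.59752899e+01, -1.24017251e-05,
        4.06639912e-03, -1.89669157e-05]), 'eef_pos': array([136.32454038, 506.81824486, 303.34087445]), 'ee_rot': array([-2.33362918e-04,  1.31032956e-01,  9.91377793e-01, -6.17388372e-04]), 'force': array([0.00506783, 0.38972306, 0.44104984]), 'wrist_torque': array([ 0.06708441,  0.03408903, -0.0070044 ]), 'grip_force': 0.0, 'grip_width': 1.0017206609419835}
scene {'vertical_fov': 50.03753645839541, 'cx': 285.84878377644503, 'cy': 210.0059040926004, 'rvec': array([ 1.93763788,  1.54146633, -0.64462641]), 'tvec': array([ -99.32287799, -289.14203052, 1390.92040609])}
side {'vertical_fov': 45.287127743876354, 'cx': 283.0970762171198, 'cy': 206.78629337900938, 'rvec': array([ 2.19947288, -0.64989825,  0.28507843]), 'tvec': array([-410.99313902,  220.18624795, 1043.22294835])}
wrist {'vertical_fov': 64.90056746469168, 'cx': 278.0665233726677, 'cy': 213.43616201864413, 'mount': array([[ 1.30624600e-04, -9.62820504e-01, -2.70141927e-01,
         6.81622337e+01],
       [ 9.99999987e-01,  1.01046950e-04,  1.23396334e-04,
         5.49882657e-01],
       [-9.15115032e-05, -2.70141940e-01,  9.62820504e-01,
        -7.04397016e+01],
       [ 0.00000000e+00,  0.00000000e+00,  0.00000000e+00,
         1.00000000e+00]])}
```

View pics/scene0.png

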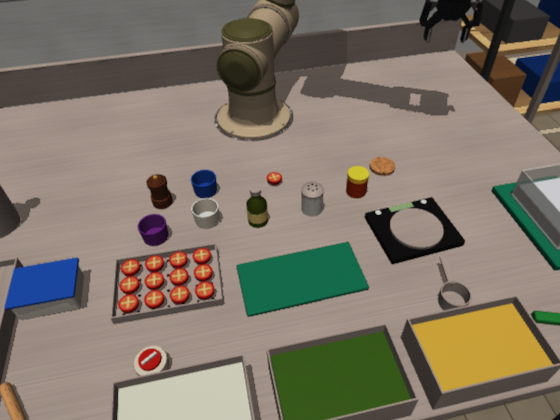

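View pics/side0.png

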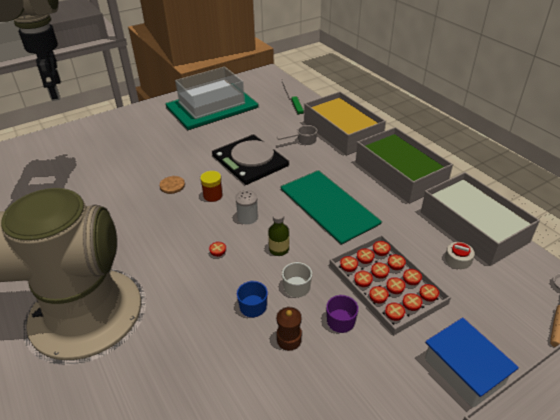

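Scene view: mill (158,190), white pot (205,213), bottle (257,208), shaker (312,198), jar (357,182), cork disc (382,165), board (302,277), tray (168,282), scale plate (417,228). The side view shows the same items. Next I'll get positions from depth.

```bash
cat > m.py <<'E'
from h import *
from scipy import ndimage
def report(c,s=None,zmin=6,minpx=60):
    W=cloud(c,s);ok=(W[...,2]>zmin)&(W[...,2]<140)&(W[...,0]>200)&(W[...,0]<800)&(abs(W[...,1])<520)
    L,n=ndimage.label(ok)
    for i in range(1,n+1):
        m=L==i
        if m.sum()<minpx: continue
        P=W[m];z=np.percentile(P[:,2],98);t=P[P[:,2]>z-6]
        v,u=np.nonzero(m)
        (cx,cy),r=cv2.minEnclosingCircle(P[:,:2].astype(np.float32))
        rect=cv2.minAreaRect(t[:,:2].astype(np.float32))
        print('px',int(u.mean()),int(v.mean()),'n',m.sum(),'z%.0f'%z,'top',t[:,:2].mean(0).round(1),'circ',round(cx),round(cy),round(r),'rect',np.round(rect[0],1),np.round(rect[1]),round(rect[2],1),'rgb',c['color'][m].mean(0).astype(int))
E
python3 - <<'E'
from m import *
import pickle
s,D=pickle.load(open('d0.pkl','rb'))
for n in ['scene','side']:
    print(n);report(D[n])
    W=cloud(D[n]);print('table z',np.nanmedian(W[...,2][(abs(W[...,2])<20)&(W[...,0]>300)&(W[...,0]<600)&(abs(W[...,1])<300)]))
c=D['scene'];a=c['color'][90:270,120:480];cv2.imwrite('pics/z.png',cv2.resize(cv2.cvtColor(a,cv2.COLOR_RGB2BGR),None,fx=2.2,fy=2.2,interpolation=2))
E
```

```text
scene
px 381 165 n 304 z11 top [322.1 293.4] circ 321 294 35 rect [321.5 294.6] [64. 69.] 69.4 rgb [164 110  64]
px 356 181 n 575 z65 top [394.8 195.4] circ 394 196 28 rect [394.4 195.7] [52. 51.] 6.5 rgb [129  97  27]
px 203 183 n 546 z45 top [ 300.  -179.5] circ 300 -176 35 rect [ 299.3 -179.1] [63. 65.] 55.5 rgb [15 32 74]
px 273 178 n 154 z20 top [310.1  -0.4] circ 308 0 22 rect [308.6   0.6] [38. 39.] 61.4 rgb [156  75  49]
px 158 190 n 608 z87 top [ 319.8 -288. ] circ 318 -288 25 rect [ 318.7 -287.9] [29. 30.] 16.1 rgb [52 29 18]
px 311 198 n 638 z73 top [430.8  69.6] circ 427 70 29 rect [430.5  69. ] [44. 43.] 85.1 rgb [118 109 102]
px 256 207 n 659 z104 top [436.  -65.7] circ 437 -66 25 rect [434.2 -65.8] [28. 24.] 12.2 rgb [70 67 38]
px 205 212 n 584 z45 top [ 405.7 -185.2] circ 405 -184 34 rect [ 405.2 -184.5] [64. 63.] 4.8 rgb [115 109  99]
px 412 229 n 4040 z28 top [566.  279.4] circ 555 279 115 rect [560.6 276.6] [128. 122.] 54.1 rgb [79 72 67]
px 152 228 n 649 z45 top [ 428.9 -308.3] circ 429 -307 33 rect [ 429.2 -307.7] [64. 62.] 16.5 rgb [48 20 57]
px 299 278 n 6118 z
[... 1527 characters left out ...]
49  74  48]
px 459 254 n 622 z44 top [ 754.8 -317.3] circ 762 -320 38 rect [ 755.8 -317. ] [37. 38.] 24.7 rgb [128  93  83]
px 296 278 n 799 z48 top [ 406.2 -183.1] circ 403 -180 36 rect [ 405. -183.] [63. 65.] 5.1 rgb [111 107  98]
px 252 297 n 805 z48 top [ 299.9 -176.5] circ 300 -176 33 rect [ 300.5 -177.5] [64. 61.] 62.7 rgb [16 37 79]
px 341 312 n 909 z49 top [ 431.  -306.4] circ 430 -307 33 rect [ 430.5 -307. ] [64. 61.] 54.3 rgb [57 24 65]
px 288 327 n 959 z89 top [ 316.8 -288.5] circ 334 -264 53 rect [ 317.  -287.5] [31. 32.] 74.7 rgb [59 34 20]
px 453 345 n 2059 z63 top [ 549.6 -489. ] circ 559 -477 70 rect [ 551.2 -487.9] [100.  64.] 0.1 rgb [ 35  70 129]
table z 2.8629271076034115
```

View pics/z.png

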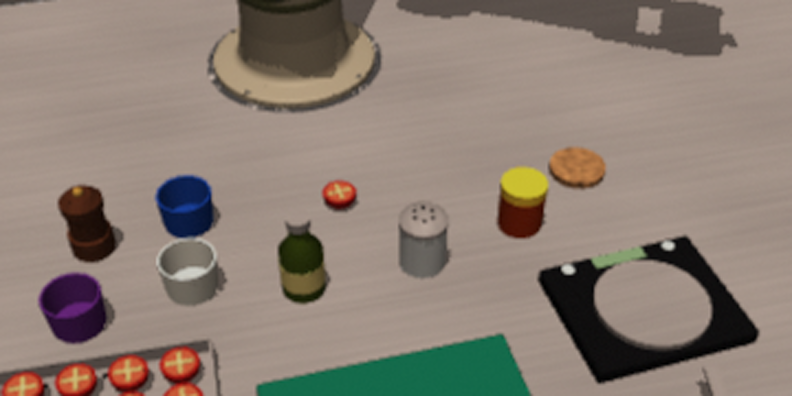

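Everything is located. I'll align the tool so that tool x = +y, y = +x and z is down, and hover over the coaster.

Request:
{"op": "step_arm", "data": {"plan": [{"offset": [-23.5, -15.8, 8.0], "rot": [0, 0, 74.9], "gripper": 8.5}, {"offset": [-23.5, -15.8, 8.0], "rot": [0, 0, 74.9], "gripper": 8.5}, {"offset": [-23.5, -15.8, 8.0], "rot": [0, 0, 74.9], "gripper": 8.5}, {"offset": [-23.5, -15.8, 8.0], "rot": [0, 0, 74.9], "gripper": 8.5}, {"offset": [-23.5, -15.8, 8.0], "rot": [0, 0, 74.9], "gripper": 8.5}, {"offset": [-23.5, -15.8, 8.0], "rot": [0, 0, 74.9], "gripper": 8.5}, {"offset": [-23.5, -15.8, 8.0], "rot": [0, 0, 74.9], "gripper": 8.5}, {"offset": [-23.5, -15.8, 8.0], "rot": [0, 0, 74.9], "gripper": 8.5}, {"offset": [-23.5, -15.8, 8.0], "rot": [0, 0, 74.9], "gripper": 8.5}, {"offset": [-23.5, -15.8, 8.0], "rot": [0, 0, 74.9], "gripper": 8.5}, {"offset": [-23.5, -15.8, 8.0], "rot": [0, 0, 74.9], "gripper": 8.5}, {"offset": [-23.5, -15.8, 8.0], "rot": [0, 0, 74.9], "gripper": 8.5}]}}

```text
time_s: 1.35
eef_pos: [322.2, 293.4, 223.9]
ee_rot: [-0.0, 0.706, 0.708, -0.0]
force: [0.1, 0.3, 0.0]
grip_width: 1.0
grip_force: 0.0
```

```bash
python3 - <<'E'
from m import *
s=sense();c=capture('wrist');save(c,'w1');report(c,s)
W=cloud(c,s);print(s['eef_pos'],np.nanmedian(W[...,2]))
# finger pixels
T=np.array(c['mount']);v,u=np.mgrid[0:420,0:560];d=c['depth'].astype(float)
P=np.stack([(u-c['cx'])/f(c)*d,(v-c['cy'])/f(c)*d,d],-1)@T[:3,:3].T+T[:3,3]
m=(d>0)&(P[...,2]<120)&(abs(P[...,0])<20);print('finger z',P[m][:,2].max() if m.any() else None, m.sum())
E
```

```text
px 504 213 n 21423 z29 top [534.7 280.5] circ 529 280 102 rect [528.5 277.6] [ 65. 125.] 12.9 rgb [116 112 105]
px 275 196 n 4479 z12 top [320.3 298. ] circ 320 297 34 rect [320.4 297.2] [67. 67.] 89.5 rgb [187 141  97]
px 355 316 n 4216 z65 top [389.5 199. ] circ 393 198 27 rect [388.8 196.4] [43. 54.] 24.6 rgb [180 167  25]
[322.21549694 293.39751235 223.85966048] 0.9372431126085985
finger z 59.68978338127201 46649
```

View pics/w1.png

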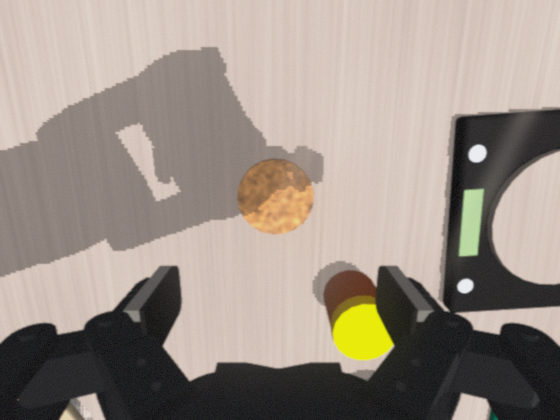

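The wrist view shows the coaster at (275,196) → (320.4, 297.2) and the jar at (362,330). The jar is clear of the fingers' path. Descending.

Request:
{"op": "step_arm", "data": {"plan": [{"offset": [0.3, -0.1, 5.0], "rot": [0, 0, 0], "gripper": 8.0}, {"offset": [0.3, -0.1, 9.0], "rot": [0, 0, 0], "gripper": 8.0}, {"offset": [0.3, -0.1, 12.0], "rot": [0, 0, 0], "gripper": 8.0}, {"offset": [0.3, -0.1, 14.0], "rot": [0, 0, 0], "gripper": 8.0}, {"offset": [0.3, -0.1, 15.0], "rot": [0, 0, 0], "gripper": 8.0}, {"offset": [0.3, -0.1, 15.5], "rot": [0, 0, 0], "gripper": 8.0}, {"offset": [0.3, -0.1, 15.6], "rot": [0, 0, 0], "gripper": 8.0}, {"offset": [0.3, -0.1, 15.6], "rot": [0, 0, 0], "gripper": 8.0}]}}

```text
time_s: 2.2
eef_pos: [321.6, 296.6, 68.6]
ee_rot: [0.0, 0.707, 0.707, 0.001]
force: [-0.2, 0.2, -0.3]
grip_width: 0.937
grip_force: 0.0
```

Request:
{"op": "step_arm", "data": {"plan": [{"offset": [0, 0, 0], "rot": [0, 0, 0], "gripper": 6.0}, {"offset": [0, 0, 0], "rot": [0, 0, 0], "gripper": 6.0}, {"offset": [0, 0, 0], "rot": [0, 0, 0], "gripper": 6.0}, {"offset": [0, 0, 0], "rot": [0, 0, 0], "gripper": 6.0}, {"offset": [0, 0, 0], "rot": [0, 0, 0], "gripper": 6.0}, {"offset": [0, 0, 0], "rot": [0, 0, 0], "gripper": 6.0}, {"offset": [0, 0, 0], "rot": [0, 0, 0], "gripper": 6.0}, {"offset": [0, 0, 0], "rot": [0, 0, 0], "gripper": 6.0}], "squeeze": 25}}

```text
time_s: 3.0
eef_pos: [321.6, 296.6, 68.9]
ee_rot: [0.0, 0.707, 0.707, 0.001]
force: [-0.6, -0.5, 7.5]
grip_width: 0.785
grip_force: 26.0
```

Request:
{"op": "step_arm", "data": {"plan": [{"offset": [0, 0, -4], "rot": [0, 0, 0], "gripper": 6.0}, {"offset": [0, 0, -9], "rot": [0, 0, 0], "gripper": 6.0}, {"offset": [0, 0, -13], "rot": [0, 0, 0], "gripper": 6.0}, {"offset": [-30.0, 30.0, -13], "rot": [0, 0, 0], "gripper": 6.0}, {"offset": [-30.0, 30.0, -13], "rot": [0, 0, 0], "gripper": 6.0}, {"offset": [-30.0, 30.0, -13], "rot": [0, 0, 0], "gripper": 6.0}, {"offset": [-30.0, 30.0, -13], "rot": [0, 0, 0], "gripper": 6.0}, {"offset": [-30.0, 30.0, -13], "rot": [0, 0, 0], "gripper": 6.0}, {"offset": [-30.0, 30.0, -13], "rot": [0, 0, 0], "gripper": 6.0}, {"offset": [-30.0, 30.0, -13], "rot": [0, 0, 0], "gripper": 6.0}, {"offset": [-30.0, 30.0, -13], "rot": [0, 0, 0], "gripper": 6.0}, {"offset": [-30.0, 30.0, -13], "rot": [0, 0, 0], "gripper": 6.0}]}}

```text
time_s: 4.2
eef_pos: [623.3, -6.6, 198.2]
ee_rot: [0.001, 0.708, 0.707, 0.0]
force: [-0.7, 0.7, 0.9]
grip_width: 0.775
grip_force: 29.1
```

Request:
{"op": "step_arm", "data": {"plan": [{"offset": [0, 0, 0], "rot": [0, 0, 0], "gripper": 6.0}, {"offset": [0, 0, 0], "rot": [0, 0, 0], "gripper": 6.0}, {"offset": [0, 0, 0], "rot": [0, 0, 0], "gripper": 6.0}]}}

```text
time_s: 4.5
eef_pos: [620.9, -2.5, 198.2]
ee_rot: [-0.0, 0.707, 0.708, 0.0]
force: [-0.0, 0.3, -1.0]
grip_width: 0.777
grip_force: 29.1
```

```bash
python3 - <<'E'
from m import *
s=sense();c=capture('wrist');save(c,'w2');print(s['eef_pos'],s['grip_width'],s['grip_force'])
W=cloud(c,s)
a=c['color'].astype(int);g=(a[...,1]>a[...,0]+30)&(a[...,1]>a[...,2]+10)
v,u=np.nonzero(g);P=np.array([ray(c,x,y,12,s)[:2] for x,y in zip(u[::7],v[::7])])
print(P.min(0),P.max(0))
# x edges of board per y-slice
for y in range(-130,131,20):
    q=P[abs(P[:,1]-y)<4]
    if len(q)>10: print(y,q[:,0].min().round(1),q[:,0].max().round(1))
m=np.isfinite(W[...,2])&(W[...,2]>s['eef_pos'][2]-75)
E
```

```text
[620.90863706  -2.49439514 198.22811848] 0.7770907600193169 29.081363081932068
[ 556.24201749 -134.52350374] [876.18981838 126.95847325]
-130 563.3 876.2
-110 562.6 871.3
-90 685.4 868.1
-30 559.9 686.7
-10 559.6 685.4
10 560.8 685.8
30 558.8 685.7
50 558.7 685.4
70 557.7 684.7
90 558.4 684.0
110 556.4 683.8
130 630.1 679.1
```

View pics/w2.png

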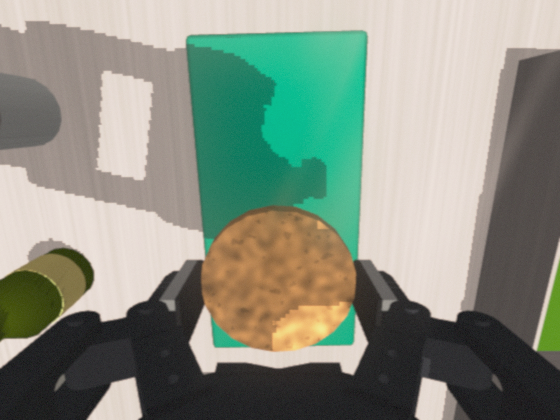

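The wrist view shows the board (corners about (188,38), (366,32)) and the held coaster centred at (279,279). The centre is about (623, -4.5). Lowering.

Request:
{"op": "step_arm", "data": {"plan": [{"offset": [-0.2, 0.2, 5.0], "rot": [0, 0, 0], "gripper": 6.0}, {"offset": [-0.2, 0.2, 8.5], "rot": [0, 0, 0], "gripper": 6.0}, {"offset": [-0.2, 0.2, 10.5], "rot": [0, 0, 0], "gripper": 6.0}, {"offset": [-0.2, 0.2, 11.2], "rot": [0, 0, 0], "gripper": 6.0}, {"offset": [-0.2, 0.2, 11.6], "rot": [0, 0, 0], "gripper": 6.0}, {"offset": [-0.2, 0.2, 11.65], "rot": [0, 0, 0], "gripper": 6.0}, {"offset": [-0.2, 0.2, 11.65], "rot": [0, 0, 0], "gripper": 6.0}, {"offset": [-0.2, 0.2, 11.65], "rot": [0, 0, 0], "gripper": 6.0}]}}

```text
time_s: 5.35
eef_pos: [623.9, -5.4, 82.5]
ee_rot: [0.001, 0.707, 0.707, 0.0]
force: [0.7, 0.2, -0.8]
grip_width: 0.776
grip_force: 29.1
```

Request:
{"op": "step_arm", "data": {"plan": [{"offset": [0, 0, 0], "rot": [0, 0, 0], "gripper": 7.4}, {"offset": [0, 0, 0], "rot": [0, 0, 0], "gripper": 7.9}, {"offset": [0, 0, 0], "rot": [0, 0, 0], "gripper": 7.9}, {"offset": [0, 0, -3], "rot": [0, 0, 0], "gripper": 8.5}, {"offset": [0, 0, -8], "rot": [0, 0, 0], "gripper": 8.5}, {"offset": [-7, 0, -13], "rot": [0, 0, 0], "gripper": 8.5}, {"offset": [-7, 0, -16], "rot": [0, 0, 0], "gripper": 8.5}, {"offset": [-7, 0, -16], "rot": [0, 0, 0], "gripper": 8.5}, {"offset": [-7, 0, -16], "rot": [0, 0, 0], "gripper": 8.5}, {"offset": [-7, 0, -16], "rot": [0, 0, 0], "gripper": 8.5}]}}

```text
time_s: 6.35
eef_pos: [623.2, -74.7, 239.9]
ee_rot: [-0.001, 0.707, 0.708, -0.0]
force: [-0.4, -0.0, -1.7]
grip_width: 0.994
grip_force: 0.0
```

```bash
cat > b.py <<'E'
from m import *
def board(s,c):
    a=c['color'].astype(int);g=(a[...,1]>a[...,0]+30)&(a[...,1]>a[...,2]+10)
    L,n=ndimage.label(g);k=1+np.argmax(ndimage.sum(g,L,range(1,n+1)));v,u=np.nonzero(L==k)
    P=np.array([ray(c,x,y,12,s)[:2] for x,y in zip(u[::5],v[::5])]);print('y',P[:,1].min(),P[:,1].max())
    for y in range(-120,121,20):
        q=P[abs(P[:,1]-y)<4]
        if len(q)>10: print(y,q[:,0].min().round(1),q[:,0].max().round(1))
    cork=(a[...,0]>a[...,1]+25)&(a[...,1]>a[...,2]+20)
    L,n=ndimage.label(cork);k=1+np.argmax(ndimage.sum(cork,L,range(1,n+1)));v,u=np.nonzero(L==k)
    P=np.array([ray(c,x,y,22,s)[:2] for x,y in zip(u,v)]).astype(np.float32)
    print('cork',cv2.minEnclosingCircle(P),(P.min(0)+P.max(0))/2)
E
python3 - <<'E'
from b import *
s=sense();c=capture('wrist');save(c,'w3');print(s['eef_pos'],s['grip_width'])
board(s,c)
E
```

```text
[623.15934885 -74.6909942  239.86526914] 0.9938855428343267
y -132.4252058213358 86.83229193723534
-120 562.3 689.5
-100 561.6 689.2
-80 561.4 688.3
-60 562.5 687.9
-40 560.3 687.7
-20 559.6 687.1
0 559.7 686.1
20 559.0 685.7
40 558.1 685.3
60 557.6 684.9
80 558.5 683.8
cork ((624.213623046875, -5.029504776000977), 33.332698822021484) [624.4496     -4.7787457]
```

The coaster is within about 1.5 mm of the board centre. Next is the bottle.

Request:
{"op": "step_arm", "data": {"plan": [{"offset": [-3, -18.7, 0], "rot": [0, 0, 0], "gripper": 8.5}, {"offset": [-3, -18.7, 0], "rot": [0, 0, 0], "gripper": 8.5}, {"offset": [-3, -18.7, 0], "rot": [0, 0, 0], "gripper": 8.5}, {"offset": [-3, -18.7, 0], "rot": [0, 0, 0], "gripper": 8.5}, {"offset": [-3, -18.7, 0], "rot": [0, 0, 0], "gripper": 8.5}, {"offset": [-3, -18.7, 0], "rot": [0, 0, 0], "gripper": 8.5}, {"offset": [-3, -18.7, 0], "rot": [0, 0, 0], "gripper": 8.5}, {"offset": [-3, -18.7, 0], "rot": [0, 0, 0], "gripper": 8.5}]}}

```text
time_s: 7.2
eef_pos: [437.4, -105.3, 241.0]
ee_rot: [-0.0, 0.706, 0.708, -0.0]
force: [0.3, -0.7, 0.2]
grip_width: 0.996
grip_force: 0.0
```

```bash
python3 - <<'E'
from b import *
s=sense();c=capture('wrist');save(c,'w4');print(s['eef_pos'],s['grip_width']);report(c,s,zmin=8)
E
```

```text
[ 437.36364017 -105.27503642  240.98842695] 0.9963108431124238
px 265 5 n 565 z41 top [427.2  47.4] circ 427 57 20 rect [427.2  47.5] [20.  2.] 1.8 rgb [116 112 109]
px 486 113 n 31562 z23 top [623.2  -4.5] circ 623 -36 115 rect [624.   -5.1] [68. 67.] 23.4 rgb [ 62 167 123]
px 123 71 n 2077 z21 top [309.5   2.5] circ 309 3 20 rect [308.9   2.3] [39. 40.] 87.6 rgb [204 107  75]
px 273 156 n 3173 z106 top [434.2 -63.2] circ 434 -63 24 rect [434.2 -63.4] [24. 24.] 89.8 rgb [124 118 103]
px 120 270 n 2522 z46 top [ 290.5 -167.8] circ 299 -176 32 rect [ 292.6 -168.8] [64. 42.] 42.0 rgb [ 33  61 114]
px 241 286 n 2879 z46 top [ 404. -184.] circ 404 -182 32 rect [ 404.6 -182.5] [63. 63.] 11.0 rgb [159 155 151]
px 434 291 n 3772 z26 top [ 596.2 -199.9] circ 574 -231 95 rect [ 574.  -225.9] [109. 151.] 88.7 rgb [165 127 109]
px 364 298 n 901 z26 top [ 522.3 -203.6] circ 527 -204 20 rect [ 521.6 -205.2] [26. 40.] 7.2 rgb [213 131  90]
px 429 289 n 149 z26 top [ 585.3 -193.8] circ 584 -196 14 rect [ 586.  -194.1] [ 6. 29.] 44.3 rgb [199  80  63]
px 364 342 n 1191 z26 top [ 526.5 -253.8] circ 527 -255 20 rect [ 526.9 -254.8] [39. 40.] 30.6 rgb [214 124  83]
px 178 354 n 477 z29 top [ 335.8 -273.7] circ 329 -279 20 rect [ 335.4 -274.4] [ 7. 33.] 34.4 rgb [72 48 37]
px 271 359 n 493 z31 top [ 432.6 -276.2] circ 430 -291 25 rect [ 432.  -276.6] [ 4. 29.] 84.8 rgb [70 47 77]
px 360 371 n 272 z26 top [ 526.1 -290.2] circ 525 -294 15 rect [ 525.8 -290.8] [11. 24.] 71.3 rgb [154  62  44]
px 463 407 n 306 z25 top [ 642.2 -336.9] circ 639 -339 24 rect [ 639.1 -335.4] [38. 18.] 80.1 rgb [125 106 100]
```

View pics/w4.png

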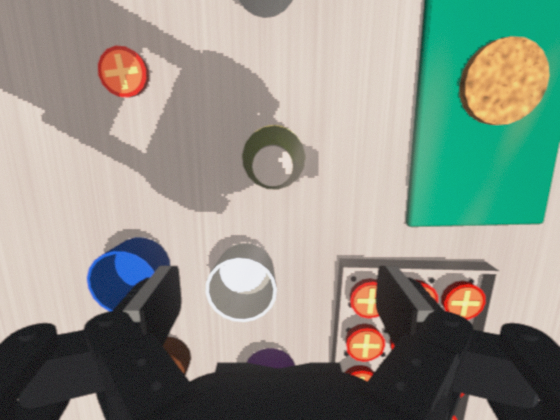

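The wrist view shows the bottle stopper at (272,163), the coaster at (506,80) and the pot at (241,285). Bottle at (434.3, -63.3). The grasp has to keep the palm above the 105 mm top.

Request:
{"op": "step_arm", "data": {"plan": [{"offset": [4.2, -0.3, 0], "rot": [0, 0, 0], "gripper": 8.5}, {"offset": [4.2, -0.3, 2], "rot": [0, 0, 0], "gripper": 8.5}, {"offset": [4.2, -0.3, 6], "rot": [0, 0, 0], "gripper": 8.5}, {"offset": [4.2, -0.3, 10], "rot": [0, 0, 0], "gripper": 8.5}, {"offset": [4.2, -0.3, 12.2], "rot": [0, 0, 0], "gripper": 8.5}, {"offset": [4.2, -0.3, 13.1], "rot": [0, 0, 0], "gripper": 8.5}, {"offset": [4.2, -0.3, 13.1], "rot": [0, 0, 0], "gripper": 8.5}, {"offset": [4.2, -0.3, 13.1], "rot": [0, 0, 0], "gripper": 8.5}]}}

```text
time_s: 8.05
eef_pos: [434.2, -63.7, 111.3]
ee_rot: [0.001, 0.707, 0.707, 0.0]
force: [-0.4, -0.0, 0.3]
grip_width: 0.996
grip_force: 0.0
```

Request:
{"op": "step_arm", "data": {"plan": [{"offset": [0, 0, 0], "rot": [0, 0, 0], "gripper": 4.0}, {"offset": [0, 0, 0], "rot": [0, 0, 0], "gripper": 4.0}, {"offset": [0, 0, 0], "rot": [0, 0, 0], "gripper": 4.0}, {"offset": [0, 0, 0], "rot": [0, 0, 0], "gripper": 4.0}, {"offset": [0, 0, 0], "rot": [0, 0, 0], "gripper": 4.0}, {"offset": [0, 0, 0], "rot": [0, 0, 0], "gripper": 4.0}, {"offset": [0, 0, 0], "rot": [0, 0, 0], "gripper": 4.0}, {"offset": [0, 0, 0], "rot": [0, 0, 0], "gripper": 4.0}, {"offset": [0, 0, 0], "rot": [0, 0, 0], "gripper": 4.0}], "squeeze": 30}}

```text
time_s: 8.95
eef_pos: [433.7, -63.7, 111.1]
ee_rot: [0.0, 0.707, 0.707, 0.0]
force: [-2.2, -0.1, 7.4]
grip_width: 0.55
grip_force: 30.3
```

Request:
{"op": "step_arm", "data": {"plan": [{"offset": [0, 0, -3], "rot": [0, 0, 0], "gripper": 4.0}, {"offset": [0, 0, -7], "rot": [0, 0, 0], "gripper": 4.0}, {"offset": [1, 3, -8], "rot": [0, 0, 0], "gripper": 4.0}, {"offset": [2, 7, -8], "rot": [0, 0, 0], "gripper": 4.0}, {"offset": [4, 11, -8], "rot": [0, 0, 0], "gripper": 4.0}, {"offset": [5, 15, -8], "rot": [0, 0, 0], "gripper": 4.0}, {"offset": [5.9, 18, -8], "rot": [0, 0, 0], "gripper": 4.0}, {"offset": [5.9, 19, -8], "rot": [0, 0, 0], "gripper": 4.0}, {"offset": [5.9, 19, -8], "rot": [0, 0, 0], "gripper": 4.0}, {"offset": [5.9, 19, -8], "rot": [0, 0, 0], "gripper": 4.0}, {"offset": [5.9, 19, -8], "rot": [0, 0, 0], "gripper": 4.0}, {"offset": [5.9, 19, -6], "rot": [0, 0, 0], "gripper": 4.0}]}}

```text
time_s: 10.15
eef_pos: [624.0, -4.8, 173.0]
ee_rot: [0.002, 0.707, 0.707, 0.001]
force: [0.9, 0.5, -2.5]
grip_width: 0.545
grip_force: 33.6
```

```bash
python3 - <<'E'
from m import *
s=sense();print(s['eef_pos'],s['grip_width'],s['grip_force'])
for n in ['scene','side']:
    c=capture(n);W=cloud(c);m=(abs(W[...,0]-624)<60)&(abs(W[...,1]+5)<60)&(W[...,2]>35)
    a=c['color'].astype(int);
    m&=(a[...,1]>a[...,2]+10)
    P=W[m];print(n,m.sum(),P[:,2].min(),[(round(z),np.round(P[abs(P[:,2]-z)<4][:,:2].mean(0),1)) for z in np.arange(45,110,10) if (abs(P[:,2]-z)<4).sum()>5])
    save(c,n+'5')
cv2.imwrite('pics/s5c.png',cv2.resize(cv2.imread('pics/side5.png')[80:260,230:430],None,fx=3,fy=3))
E
```

```text
[623.99243496  -4.82602175 172.96531104] 0.5448316402129493 33.55269411224526
scene 5822 58.98784269303053 [(65, array([642.4, -12.2])), (75, array([643.6,  -9.8])), (85, array([643.1, -11.2])), (95, array([641.1, -15.8])), (105, array([642.1, -20.3]))]
side 2154 56.77253054715527 [(65, array([612.5, -19. ])), (75, array([613. , -19.4])), (85, array([612.3, -19.3])), (95, array([613.9, -21.2])), (105, array([615.2, -22.7]))]
```

View pics/s5c.png

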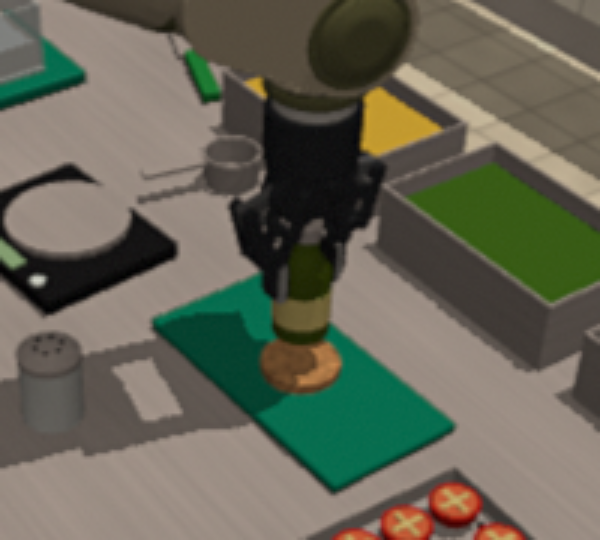

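The side crop shows the bottle upright in the grip, directly over the coaster (300,362 in the crop). Lowering.

Request:
{"op": "step_arm", "data": {"plan": [{"offset": [0, 0, 1.5], "rot": [0, 0, 0], "gripper": 4.0}, {"offset": [0, 0, 2.8], "rot": [0, 0, 0], "gripper": 4.0}, {"offset": [0, 0, 3.4], "rot": [0, 0, 0], "gripper": 4.0}, {"offset": [0, 0, 3.6], "rot": [0, 0, 0], "gripper": 4.0}, {"offset": [0, 0, 3.7], "rot": [0, 0, 0], "gripper": 4.0}, {"offset": [0, 0, 3.7], "rot": [0, 0, 0], "gripper": 4.0}, {"offset": [0, 0, 3.7], "rot": [0, 0, 0], "gripper": 4.0}, {"offset": [0, 0, 3.7], "rot": [0, 0, 0], "gripper": 4.0}]}}

```text
time_s: 11.05
eef_pos: [623.6, -4.4, 133.8]
ee_rot: [0.0, 0.707, 0.707, 0.0]
force: [-0.3, -0.7, -2.4]
grip_width: 0.547
grip_force: 33.5
```

Request:
{"op": "step_arm", "data": {"plan": [{"offset": [0, 0, 0.08], "rot": [0, 0, 0], "gripper": 4.0}, {"offset": [0, 0, 0.08], "rot": [0, 0, 0], "gripper": 4.0}, {"offset": [0, 0, 0.08], "rot": [0, 0, 0], "gripper": 5.2}, {"offset": [0, 0, 0.08], "rot": [0, 0, 0], "gripper": 6.5}, {"offset": [0, 0, 0.08], "rot": [0, 0, 0], "gripper": 8.5}, {"offset": [0, 0, 0.08], "rot": [0, 0, 0], "gripper": 8.5}, {"offset": [0, 0, 0.08], "rot": [0, 0, 0], "gripper": 8.5}, {"offset": [0, 0, -3], "rot": [0, 0, 0], "gripper": 8.5}, {"offset": [0, 0, -7], "rot": [0, 0, 0], "gripper": 8.5}, {"offset": [0, 0, -11], "rot": [0, 0, 0], "gripper": 8.5}, {"offset": [0, 0, -11], "rot": [0, 0, 0], "gripper": 8.5}]}}

```text
time_s: 12.15
eef_pos: [625.0, -4.6, 249.4]
ee_rot: [0.004, 0.707, 0.707, 0.003]
force: [-0.4, 0.3, -0.4]
grip_width: 0.996
grip_force: 0.0
```

Request:
{"op": "step_arm", "data": {"plan": [{"offset": [-7, 0, 0], "rot": [0, 0, 0], "gripper": 8.5}, {"offset": [-7, 0, 0], "rot": [0, 0, 0], "gripper": 8.5}, {"offset": [-7, 0, 0], "rot": [0, 0, 0], "gripper": 8.5}, {"offset": [-7, 0, 0], "rot": [0, 0, 0], "gripper": 8.5}]}}

```text
time_s: 12.55
eef_pos: [623.4, -74.2, 242.9]
ee_rot: [-0.0, 0.707, 0.707, -0.0]
force: [0.1, 0.4, 0.5]
grip_width: 0.999
grip_force: 0.0
```

```bash
python3 - <<'E'
from b import *
s=sense();c=capture('wrist');save(c,'w6');print(s['eef_pos'],s['grip_width']);report(c,s,zmin=28)
board(s,c)
E
```

```text
[623.44370533 -74.22534891 242.86787852] 0.9987823722177283
px 26 24 n 2697 z72 top [446.3  60.7] circ 434 66 24 rect [445.7  58.5] [30. 10.] 65.9 rgb [106 102  98]
px 278 118 n 4056 z129 top [624.3  -4.1] circ 624 -4 24 rect [624.3  -4.3] [24. 25.] 45.7 rgb [109 113  92]
px 46 304 n 1670 z46 top [ 405.8 -169.6] circ 405 -182 33 rect [ 405.6 -173.2] [45. 64.] 88.4 rgb [145 142 136]
px 77 405 n 327 z46 top [ 425.2 -278.8] circ 423 -296 28 rect [ 418.9 -284.3] [50. 16.] 29.3 rgb [84 41 99]
y -132.19830687186547 88.08975211996946
-120 562.3 688.9
-100 561.5 687.7
-80 561.5 688.5
-60 560.8 688.2
-40 560.2 686.1
-20 560.2 686.0
0 559.6 686.7
20 558.6 686.2
40 558.1 685.2
60 558.2 684.7
80 557.1 684.4
cork ((624.2460327148438, -5.065402507781982), 33.168758392333984) [624.4381     -4.7828693]
```

View pics/w6.png

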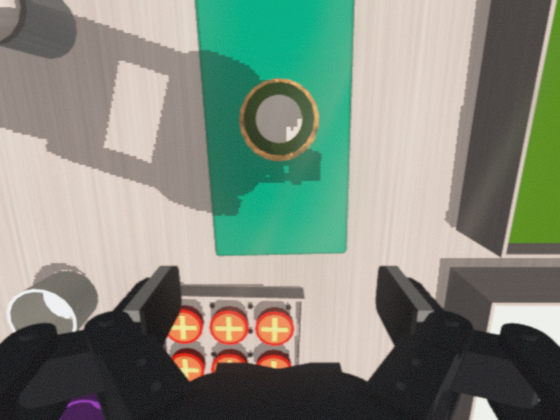

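The bottle is centred on the coaster at (624.3, -4.2), pixel (279,120). Moving to the mill.

Request:
{"op": "step_arm", "data": {"plan": [{"offset": [-25.1, -30.5, 0], "rot": [0, 0, 0], "gripper": 8.5}, {"offset": [-25.1, -30.5, 0], "rot": [0, 0, 0], "gripper": 8.5}, {"offset": [-25.1, -30.5, 0], "rot": [0, 0, 0], "gripper": 8.5}, {"offset": [-25.1, -30.5, 0], "rot": [0, 0, 0], "gripper": 8.5}, {"offset": [-25.1, -30.5, 0], "rot": [0, 0, 0], "gripper": 8.5}, {"offset": [-25.1, -30.5, 0], "rot": [0, 0, 0], "gripper": 8.5}, {"offset": [-25.1, -30.5, 0], "rot": [0, 0, 0], "gripper": 8.5}, {"offset": [-25.1, -30.5, 0], "rot": [0, 0, 0], "gripper": 8.5}, {"offset": [-25.1, -30.5, 0], "rot": [0, 0, 0], "gripper": 8.5}, {"offset": [-25.1, -30.5, 0], "rot": [0, 0, 0], "gripper": 8.5}, {"offset": [-25.1, -30.5, 0], "rot": [0, 0, 0], "gripper": 8.5}, {"offset": [-25.1, -30.5, 0], "rot": [0, 0, 0], "gripper": 8.5}]}}

```text
time_s: 13.8
eef_pos: [319.7, -324.7, 243.3]
ee_rot: [-0.0, 0.706, 0.708, 0.0]
force: [-0.2, -1.4, 0.2]
grip_width: 0.996
grip_force: 0.0
```

```bash
python3 - <<'E'
from b import *
s=sense();c=capture('wrist');save(c,'w7');print(s['eef_pos'],s['grip_width']);report(c,s,zmin=8,minpx=400)
E
```

```text
[ 319.74539879 -324.68530807  243.33954712] 0.9958215434319361
px 246 29 n 1430 z47 top [ 298.8 -193.2] circ 299 -178 32 rect [ 299.1 -189.9] [37. 63.] 89.7 rgb [ 60  81 135]
px 396 33 n 2528 z46 top [ 406.4 -195.6] circ 405 -183 32 rect [ 404.8 -193. ] [64. 43.] 1.4 rgb [144 141 139]
px 493 143 n 4645 z23 top [ 509.7 -279.6] circ 547 -282 121 rect [ 546.1 -281.5] [221. 100.] 88.8 rgb [124 114 108]
px 534 55 n 2313 z26 top [ 526.4 -204.5] circ 528 -204 21 rect [ 526.8 -204.7] [39. 39.] 10.8 rgb [211 117  76]
px 526 121 n 2435 z26 top [ 529.  -255.6] circ 537 -261 32 rect [ 534.7 -255.3] [56. 39.] 2.8 rgb [198 105  72]
px 273 163 n 3513 z90 top [ 317.2 -286. ] circ 317 -286 25 rect [ 317.5 -286.7] [26. 26.] 69.5 rgb [102  79  66]
px 411 183 n 3146 z46 top [ 431.7 -305.6] circ 429 -306 32 rect [ 429.1 -305.6] [63. 63.] 32.1 rgb [101  66 109]
px 521 180 n 2731 z26 top [ 536.5 -306.7] circ 541 -311 37 rect [ 540.2 -306.8] [39. 70.] 88.1 rgb [204 113  76]
px 517 234 n 2955 z26 top [ 542.9 -357.2] circ 545 -362 41 rect [ 544.5 -357.9] [40. 80.] 89.2 rgb [206 115  75]
```

Request:
{"op": "step_arm", "data": {"plan": [{"offset": [3.85, -0.25, 0], "rot": [0, 0, 0], "gripper": 8.5}, {"offset": [3.85, -0.25, 2], "rot": [0, 0, 0], "gripper": 8.5}, {"offset": [3.85, -0.25, 6], "rot": [0, 0, 0], "gripper": 8.5}, {"offset": [3.85, -0.25, 10], "rot": [0, 0, 0], "gripper": 8.5}, {"offset": [3.85, -0.25, 13], "rot": [0, 0, 0], "gripper": 8.5}, {"offset": [3.85, -0.25, 14.2], "rot": [0, 0, 0], "gripper": 8.5}, {"offset": [3.85, -0.25, 14.35], "rot": [0, 0, 0], "gripper": 8.5}, {"offset": [3.85, -0.25, 14.35], "rot": [0, 0, 0], "gripper": 8.5}]}}

```text
time_s: 14.65
eef_pos: [316.7, -287.0, 100.2]
ee_rot: [0.0, 0.706, 0.708, -0.0]
force: [0.5, 0.8, -0.4]
grip_width: 0.998
grip_force: 0.0
```

Request:
{"op": "step_arm", "data": {"plan": [{"offset": [0, 0, 0], "rot": [0, 0, 0], "gripper": 3.5}, {"offset": [0, 0, 0], "rot": [0, 0, 0], "gripper": 3.5}, {"offset": [0, 0, 0], "rot": [0, 0, 0], "gripper": 3.5}, {"offset": [0, 0, 0], "rot": [0, 0, 0], "gripper": 3.5}, {"offset": [0, 0, 0], "rot": [0, 0, 0], "gripper": 3.5}, {"offset": [0, 0, 0], "rot": [0, 0, 0], "gripper": 3.5}, {"offset": [0, 0, 0], "rot": [0, 0, 0], "gripper": 3.5}, {"offset": [0, 0, 0], "rot": [0, 0, 0], "gripper": 3.5}, {"offset": [0, 0, 0], "rot": [0, 0, 0], "gripper": 3.5}], "squeeze": 30}}

```text
time_s: 15.55
eef_pos: [316.3, -287.4, 100.7]
ee_rot: [0.001, 0.707, 0.707, -0.0]
force: [-2.4, 2.2, 8.4]
grip_width: 0.54
grip_force: 29.4
```

Request:
{"op": "step_arm", "data": {"plan": [{"offset": [0, 0, -1], "rot": [0, 0, 0], "gripper": 3.5}, {"offset": [0, 0, -3], "rot": [0, 0, 0], "gripper": 3.5}, {"offset": [0, 0, -5], "rot": [0, 0, 0], "gripper": 3.5}, {"offset": [0, 0, -7], "rot": [0, 0, 0], "gripper": 3.5}, {"offset": [0, 0, -8], "rot": [0, 0, 0], "gripper": 3.5}, {"offset": [0, 0, -8], "rot": [0, 0, 0], "gripper": 3.5}, {"offset": [0, 0, -8], "rot": [0, 0, 0], "gripper": 3.5}]}}

```text
time_s: 16.25
eef_pos: [316.0, -286.9, 179.4]
ee_rot: [-0.0, 0.707, 0.707, 0.0]
force: [-0.1, 0.9, -2.2]
grip_width: 0.532
grip_force: 31.2
```

```bash
python3 - <<'E'
from m import *
s=sense();print(s['eef_pos'],s['grip_width'],s['grip_force'])
a=capture('scene');b=capture('side');save(a,'a');save(b,'b')
for c,n in((a,'a'),(b,'b')):
    q=cv2.projectPoints(np.array([[318.,-287,120]]),np.array(c['rvec']),np.array(c['tvec']),np.array([[f(c),0,c['cx']],[0,f(c),c['cy']],[0,0,1]]),None)[0].ravel().astype(int);print(q)
    im=cv2.imread(f'pics/{n}.png')[max(0,q[1]-60):q[1]+60,max(0,q[0]-60):q[0]+60];cv2.imwrite(f'pics/{n}c.png',cv2.resize(im,(390,390),interpolation=2))
cv2.imwrite('pics/c8.png',np.hstack([cv2.imread('pics/ac.png'),cv2.imread('pics/bc.png')]))
E
```

```text
[ 316.04721222 -286.91925372  179.44085962] 0.5323674244210567 31.184215396642685
[151 166]
[288 301]
```

View pics/c8.png

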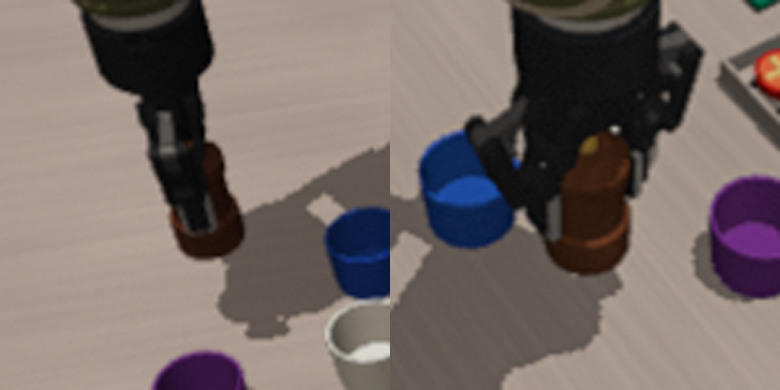

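The crops show the mill upright in the grip (foot at (208,240) and (587,250)) and clear of the blue pot. Carrying it to the board.

Request:
{"op": "step_arm", "data": {"plan": [{"offset": [3, 4.5, 0], "rot": [0, 0, 0], "gripper": 3.5}, {"offset": [6, 9, 0], "rot": [0, 0, 0], "gripper": 3.5}, {"offset": [9, 13.5, 0], "rot": [0, 0, 0], "gripper": 3.5}, {"offset": [12, 18, 0], "rot": [0, 0, 0], "gripper": 3.5}, {"offset": [15, 22.5, 0], "rot": [0, 0, 0], "gripper": 3.5}, {"offset": [18, 27, 0], "rot": [0, 0, 0], "gripper": 3.5}, {"offset": [19.5, 30, 0], "rot": [0, 0, 0], "gripper": 3.5}, {"offset": [20.2, 30.9, 0], "rot": [0, 0, 0], "gripper": 3.5}, {"offset": [20.2, 30.9, 0], "rot": [0, 0, 0], "gripper": 3.5}, {"offset": [20.2, 30.9, 0], "rot": [0, 0, 0], "gripper": 3.5}, {"offset": [20.2, 30.9, 0], "rot": [0, 0, 0], "gripper": 3.5}, {"offset": [20.2, 30.9, 0], "rot": [0, 0, 0], "gripper": 3.5}]}}

```text
time_s: 17.55
eef_pos: [624.5, -85.7, 179.9]
ee_rot: [-0.0, 0.707, 0.707, -0.0]
force: [-1.0, -0.6, -2.0]
grip_width: 0.539
grip_force: 31.5
```

Request:
{"op": "step_arm", "data": {"plan": [{"offset": [0, 0, 2.5], "rot": [0, 0, 0], "gripper": 3.5}, {"offset": [0, 0, 4.5], "rot": [0, 0, 0], "gripper": 3.5}, {"offset": [0, 0, 5.8], "rot": [0, 0, 0], "gripper": 3.5}, {"offset": [0, 0, 6.3], "rot": [0, 0, 0], "gripper": 3.5}, {"offset": [0, 0, 6.5], "rot": [0, 0, 0], "gripper": 3.5}, {"offset": [0, 0, 6.6], "rot": [0, 0, 0], "gripper": 3.5}, {"offset": [0, 0, 6.6], "rot": [0, 0, 0], "gripper": 3.5}, {"offset": [0, 0, 6.6], "rot": [0, 0, 0], "gripper": 3.5}]}}

```text
time_s: 18.35
eef_pos: [625.3, -85.0, 114.5]
ee_rot: [0.0, 0.707, 0.707, 0.0]
force: [-0.7, -0.2, -2.2]
grip_width: 0.539
grip_force: 31.5
```

Request:
{"op": "step_arm", "data": {"plan": [{"offset": [0, 0, 0.1], "rot": [0, 0, 0], "gripper": 3.5}, {"offset": [0, 0, 0.15], "rot": [0, 0, 0], "gripper": 3.5}, {"offset": [0, 0, 0.15], "rot": [0, 0, 0], "gripper": 3.5}, {"offset": [0, 0, 0.15], "rot": [0, 0, 0], "gripper": 3.5}]}}

```text
time_s: 18.75
eef_pos: [625.2, -84.9, 112.9]
ee_rot: [0.0, 0.707, 0.707, 0.0]
force: [-1.5, -0.0, 3.8]
grip_width: 0.544
grip_force: 31.2
```

Request:
{"op": "step_arm", "data": {"plan": [{"offset": [0, 0, 0], "rot": [0, 0, 0], "gripper": 4.6}, {"offset": [0, 0, 0], "rot": [0, 0, 0], "gripper": 5.5}, {"offset": [0, 0, 0], "rot": [0, 0, 0], "gripper": 8.5}, {"offset": [0, 0, 0], "rot": [0, 0, 0], "gripper": 8.5}, {"offset": [0, 0, 0], "rot": [0, 0, 0], "gripper": 8.5}, {"offset": [0, 0, -4], "rot": [0, 0, 0], "gripper": 8.5}, {"offset": [0, 0, -8], "rot": [0, 0, 0], "gripper": 8.5}, {"offset": [0, 0, -13], "rot": [0, 0, 0], "gripper": 8.5}, {"offset": [0, 0, -13], "rot": [0, 0, 0], "gripper": 8.5}]}}

```text
time_s: 19.65
eef_pos: [626.8, -85.4, 249.7]
ee_rot: [0.006, 0.707, 0.707, 0.003]
force: [-0.3, 0.1, 0.4]
grip_width: 0.995
grip_force: 0.0
```

Request:
{"op": "step_arm", "data": {"plan": [{"offset": [11.5, -19.5, 0], "rot": [0, 0, 0], "gripper": 8.5}, {"offset": [11.5, -19.5, 0], "rot": [0, 0, 0], "gripper": 8.5}, {"offset": [11.5, -19.5, 0], "rot": [0, 0, 0], "gripper": 8.5}, {"offset": [11.5, -19.5, 0], "rot": [0, 0, 0], "gripper": 8.5}, {"offset": [11.5, -19.5, 0], "rot": [0, 0, 0], "gripper": 8.5}, {"offset": [11.5, -19.5, 0], "rot": [0, 0, 0], "gripper": 8.5}, {"offset": [11.5, -19.5, 0], "rot": [0, 0, 0], "gripper": 8.5}, {"offset": [11.5, -19.5, 0], "rot": [0, 0, 0], "gripper": 8.5}, {"offset": [11.5, -19.5, 0], "rot": [0, 0, 0], "gripper": 8.5}]}}

```text
time_s: 20.55
eef_pos: [430.6, 29.5, 242.2]
ee_rot: [-0.0, 0.707, 0.707, -0.0]
force: [-0.1, -0.3, 0.5]
grip_width: 0.993
grip_force: 0.0
```

```bash
python3 - <<'E'
from b import *
s=sense();c=capture('wrist');save(c,'w9');print(s['eef_pos'],s['grip_width']);report(c,s,zmin=8,minpx=400)
c=capture('scene');report(c,zmin=18);save(c,'s9')
E
```

```text
[430.62966526  29.4595994  242.1849686 ] 0.9925796012807336
px 231 11 n 1315 z65 top [393.7 173.8] circ 395 187 23 rect [393.1 173.9] [ 5. 29.] 89.3 rgb [118  93  45]
px 378 2 n 426 z20 top [504.4 188.8] circ 521 191 36 rect [511.5 188.9] [53.  4.] 0.3 rgb [54 50 48]
px 485 200 n 31890 z100 top [615.4  -1.2] circ 623 10 132 rect [617.9  -2.3] [32. 19.] 76.8 rgb [ 37 130  95]
px 272 155 n 4137 z75 top [427.1  73.5] circ 427 73 27 rect [427.2  73. ] [49. 49.] 63.2 rgb [156 144 137]
px 149 225 n 1444 z20 top [309.7   3.2] circ 309 2 20 rect [309.1   2.6] [39. 40.] 87.1 rgb [215 124  83]
px 467 408 n 488 z26 top [ 635.2 -204.3] circ 637 -209 23 rect [ 636.3 -203.7] [31. 27.] 85.6 rgb [172 110  85]
px 356 179 n 509 z65 top [394.7 194.9] circ 395 195 28 rect [393. 196.] [52. 53.] 53.8 rgb [141 110  30]
px 203 181 n 405 z45 top [ 298.4 -177.9] circ 299 -178 34 rect [ 299.2 -179.3] [64. 62.] 16.1 rgb [16 34 78]
px 311 196 n 565 z73 top [430.5  69.8] circ 428 71 28 rect [429.5  70.9] [46. 44.] 57.9 rgb [100  92  86]
px 204 210 n 433 z45 top [ 404.2 -184.9] circ 405 -184 33 rect [ 404.7 -184.6
[... 1217 characters left out ...]
8. 40.] 87.1 rgb [177  86  55]
px 153 290 n 534 z26 top [ 596.7 -309.6] circ 595 -311 43 rect [ 594.7 -309.9] [39. 86.] 88.7 rgb [177  85  54]
px 128 284 n 255 z26 top [ 571.7 -359.9] circ 571 -361 20 rect [ 570.7 -360.2] [40. 38.] 50.7 rgb [177  84  54]
px 203 289 n 261 z26 top [ 620.7 -208.4] circ 620 -208 20 rect [ 620.4 -208.2] [37. 40.] 84.7 rgb [180  86  54]
px 178 294 n 267 z26 top [ 619.5 -259.2] circ 618 -259 21 rect [ 619.3 -258.8] [39. 40.] 67.5 rgb [181  87  55]
px 127 303 n 282 z26 top [ 617.1 -360.8] circ 616 -362 21 rect [ 617.  -360.6] [40. 38.] 5.5 rgb [179  85  55]
px 149 360 n 788 z40 top [ 756.2 -317.4] circ 763 -315 38 rect [ 767.8 -318. ] [64. 37.] 0.1 rgb [176 113 101]
```

Request:
{"op": "step_arm", "data": {"plan": [{"offset": [4.35, -0.32, 0], "rot": [0, 0, 0], "gripper": 8.5}, {"offset": [4.35, -0.32, 2], "rot": [0, 0, 0], "gripper": 8.5}, {"offset": [4.35, -0.32, 6], "rot": [0, 0, 0], "gripper": 8.5}, {"offset": [4.35, -0.32, 10], "rot": [0, 0, 0], "gripper": 8.5}, {"offset": [4.35, -0.32, 14], "rot": [0, 0, 0], "gripper": 8.5}, {"offset": [4.35, -0.32, 15.5], "rot": [0, 0, 0], "gripper": 8.5}, {"offset": [4.35, -0.32, 15.8], "rot": [0, 0, 0], "gripper": 8.5}, {"offset": [4.35, -0.32, 15.8], "rot": [0, 0, 0], "gripper": 8.5}]}}

```text
time_s: 21.45
eef_pos: [427.1, 73.3, 84.5]
ee_rot: [-0.0, 0.707, 0.707, -0.0]
force: [0.6, -0.1, -0.1]
grip_width: 0.998
grip_force: 0.0
```

Request:
{"op": "step_arm", "data": {"plan": [{"offset": [0, 0, 0], "rot": [0, 0, 0], "gripper": 4.4}, {"offset": [0, 0, 0], "rot": [0, 0, 0], "gripper": 4.4}, {"offset": [0, 0, 0], "rot": [0, 0, 0], "gripper": 4.4}, {"offset": [0, 0, 0], "rot": [0, 0, 0], "gripper": 4.4}, {"offset": [0, 0, 0], "rot": [0, 0, 0], "gripper": 4.4}, {"offset": [0, 0, 0], "rot": [0, 0, 0], "gripper": 4.4}, {"offset": [0, 0, 0], "rot": [0, 0, 0], "gripper": 4.4}, {"offset": [0, 0, 0], "rot": [0, 0, 0], "gripper": 4.4}, {"offset": [0, 0, 0], "rot": [0, 0, 0], "gripper": 4.4}], "squeeze": 30}}

```text
time_s: 22.35
eef_pos: [427.1, 73.4, 85.3]
ee_rot: [0.001, 0.707, 0.707, 0.0]
force: [-2.5, -0.4, 7.7]
grip_width: 0.604
grip_force: 26.3
```

Request:
{"op": "step_arm", "data": {"plan": [{"offset": [0, 0, -2], "rot": [0, 0, 0], "gripper": 4.4}, {"offset": [0, 0, -6], "rot": [0, 0, 0], "gripper": 4.4}, {"offset": [0.3, 3, -8], "rot": [0, 0, 0], "gripper": 4.4}, {"offset": [0.3, 7, -8], "rot": [0, 0, 0], "gripper": 4.4}, {"offset": [0.3, 11, -8], "rot": [0, 0, 0], "gripper": 4.4}, {"offset": [0.3, 15, -8], "rot": [0, 0, 0], "gripper": 4.4}, {"offset": [0.3, 18.5, -8], "rot": [0, 0, 0], "gripper": 4.4}, {"offset": [0.3, 19.5, -8], "rot": [0, 0, 0], "gripper": 4.4}, {"offset": [0.3, 19.5, -8], "rot": [0, 0, 0], "gripper": 4.4}, {"offset": [0.3, 19.5, -8], "rot": [0, 0, 0], "gripper": 4.4}, {"offset": [0.3, 19.5, -6], "rot": [0, 0, 0], "gripper": 4.4}, {"offset": [0.3, 19.5, -4], "rot": [0, 0, 0], "gripper": 4.4}]}}

```text
time_s: 23.55
eef_pos: [621.1, 76.7, 124.8]
ee_rot: [0.0, 0.707, 0.707, 0.0]
force: [0.2, 0.2, -1.0]
grip_width: 0.6
grip_force: 29.2
```

Request:
{"op": "step_arm", "data": {"plan": [{"offset": [0, 0, 1.5], "rot": [0, 0, 0], "gripper": 4.4}, {"offset": [0, 0, 2.3], "rot": [0, 0, 0], "gripper": 4.4}, {"offset": [0, 0, 2.6], "rot": [0, 0, 0], "gripper": 4.4}, {"offset": [0, 0, 2.6], "rot": [0, 0, 0], "gripper": 4.4}, {"offset": [0, 0, 2.6], "rot": [0, 0, 0], "gripper": 4.4}, {"offset": [0, 0, 2.6], "rot": [0, 0, 0], "gripper": 4.4}]}}

```text
time_s: 24.15
eef_pos: [622.0, 76.6, 99.1]
ee_rot: [0.0, 0.707, 0.707, 0.0]
force: [0.4, 0.9, -1.3]
grip_width: 0.601
grip_force: 29.2
```

Request:
{"op": "step_arm", "data": {"plan": [{"offset": [0, 0, 0.1], "rot": [0, 0, 0], "gripper": 4.4}, {"offset": [0, 0, 0.15], "rot": [0, 0, 0], "gripper": 4.4}, {"offset": [0, 0, 0.15], "rot": [0, 0, 0], "gripper": 4.4}, {"offset": [0, 0, 0.15], "rot": [0, 0, 0], "gripper": 5.4}, {"offset": [0, 0, 0.15], "rot": [0, 0, 0], "gripper": 6.2}, {"offset": [0, 0, 0.15], "rot": [0, 0, 0], "gripper": 8.5}, {"offset": [0, 0, 0.15], "rot": [0, 0, 0], "gripper": 8.5}, {"offset": [0, 0, 0.15], "rot": [0, 0, 0], "gripper": 8.5}, {"offset": [0, 0, -4], "rot": [0, 0, 0], "gripper": 8.5}, {"offset": [0, 0, -9], "rot": [0, 0, 0], "gripper": 8.5}, {"offset": [0, 0, -14], "rot": [0, 0, 0], "gripper": 8.5}, {"offset": [0, 0, -14], "rot": [0, 0, 0], "gripper": 8.5}]}}

```text
time_s: 25.35
eef_pos: [623.6, 76.6, 246.0]
ee_rot: [0.005, 0.707, 0.707, 0.004]
force: [0.9, -0.2, 0.1]
grip_width: 0.993
grip_force: 0.0
```

Request:
{"op": "step_arm", "data": {"plan": [{"offset": [-17, 0, 0], "rot": [0, 0, 0], "gripper": 8.5}, {"offset": [-17, 0, 0], "rot": [0, 0, 0], "gripper": 8.5}, {"offset": [-17, 0, 0], "rot": [0, 0, 0], "gripper": 8.5}, {"offset": [-17, 0, 0], "rot": [0, 0, 0], "gripper": 8.5}, {"offset": [-17, 0, 0], "rot": [0, 0, 0], "gripper": 8.5}, {"offset": [-17, 0, 0], "rot": [0, 0, 0], "gripper": 8.5}]}}

```text
time_s: 25.95
eef_pos: [621.8, -93.1, 237.9]
ee_rot: [-0.0, 0.707, 0.707, 0.0]
force: [-0.8, -0.4, 0.2]
grip_width: 0.997
grip_force: 0.0
```

```bash
python3 - <<'E'
from b import *
s=sense();c=capture('wrist');save(c,'w10');print(s['eef_pos'],s['grip_width']);report(c,s,zmin=28,minpx=300)
board(s,c)
E
```

```text
[621.79017065 -93.11513182 237.94887099] 0.9973004642805995
px 278 7 n 825 z67 top [622.7  50.6] circ 622 62 22 rect [622.6  50.5] [ 4. 21.] 89.6 rgb [107 110 105]
px 281 87 n 4567 z129 top [624.3  -4.1] circ 624 -4 24 rect [624.3  -4.1] [25. 25.] 27.4 rgb [131 132 112]
px 283 204 n 4155 z102 top [625.7 -83.3] circ 626 -83 25 rect [625.4 -83.6] [26. 26.] 52.8 rgb [102  85  65]
px 38 296 n 2347 z46 top [ 403.9 -176.7] circ 404 -182 33 rect [ 405.1 -179.5] [59. 64.] 87.0 rgb [152 148 142]
y -132.5982030461175 67.68102802702776
-120 562.4 687.2
-100 561.8 688.9
-80 561.2 688.5
-60 560.5 687.4
-40 560.5 687.8
-20 559.8 687.3
0 559.3 686.4
20 559.1 685.8
40 557.8 685.4
60 557.5 684.9
cork ((624.3345336914062, -5.5768842697143555), 33.18317413330078) [624.4284   -14.848816]
```

View pics/w10.png

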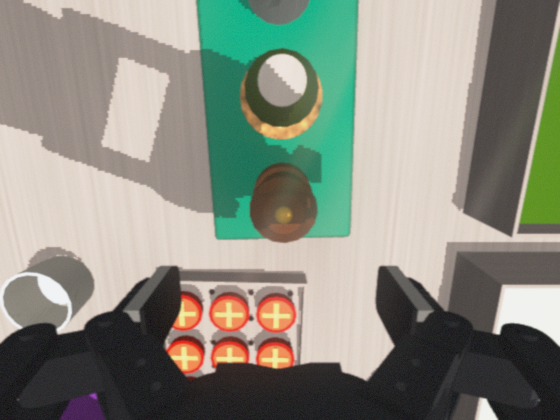

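The wrist view shows the mill (284,205), bottle (281,85) and shaker (278,8) in a row, with spacings of about 79–80 mm. Next is the pot.

Request:
{"op": "step_arm", "data": {"plan": [{"offset": [-8.9, -21.7, 0], "rot": [0, 0, 0], "gripper": 8.5}, {"offset": [-8.9, -21.7, 0], "rot": [0, 0, 0], "gripper": 8.5}, {"offset": [-8.9, -21.7, 0], "rot": [0, 0, 0], "gripper": 8.5}, {"offset": [-8.9, -21.7, 0], "rot": [0, 0, 0], "gripper": 8.5}, {"offset": [-8.9, -21.7, 0], "rot": [0, 0, 0], "gripper": 8.5}, {"offset": [-8.9, -21.7, 0], "rot": [0, 0, 0], "gripper": 8.5}, {"offset": [-8.9, -21.7, 0], "rot": [0, 0, 0], "gripper": 8.5}, {"offset": [-8.9, -21.7, 0], "rot": [0, 0, 0], "gripper": 8.5}, {"offset": [-8.9, -21.7, 4], "rot": [0, 0, 0], "gripper": 8.5}, {"offset": [-8.9, -21.7, 8], "rot": [0, 0, 0], "gripper": 8.5}, {"offset": [-8.9, -21.7, 8], "rot": [0, 0, 0], "gripper": 8.5}, {"offset": [-8.9, -21.7, 8], "rot": [0, 0, 0], "gripper": 8.5}]}}

```text
time_s: 27.2
eef_pos: [405.8, -182.3, 159.0]
ee_rot: [-0.0, 0.706, 0.708, -0.0]
force: [0.8, 0.4, 0.6]
grip_width: 0.998
grip_force: 0.0
```

```bash
python3 - <<'E'
from b import *
s=sense();c=capture('wrist');save(c,'w11');print(s['eef_pos'],s['grip_width']);report(c,s,zmin=20,minpx=300)
E
```

```text
[ 405.75274889 -182.30483024  159.0024787 ] 0.9976616451934882
px 96 228 n 6046 z46 top [ 296.6 -176.5] circ 299 -176 32 rect [ 299.4 -176.2] [64. 63.] 36.8 rgb [ 33  62 117]
px 275 247 n 4087 z46 top [ 404.6 -184.6] circ 404 -183 32 rect [ 404.5 -182.6] [63. 63.] 69.1 rgb [167 162 156]
px 421 284 n 4609 z138 top [ 450.9 -173.5] circ 519 -189 73 rect [ 451.7 -174. ] [17.  9.] 44.4 rgb [107  90  85]
px 458 260 n 2654 z26 top [ 527.2 -203.3] circ 528 -204 20 rect [ 528.1 -204.1] [40. 40.] 37.3 rgb [229 132  88]
px 526 261 n 2689 z26 top [ 572.8 -204.4] circ 574 -205 21 rect [ 574.  -205.4] [39. 40.] 73.7 rgb [225 124  79]
px 154 302 n 3128 z138 top [ 362.  -173.8] circ 359 -182 13 rect [ 362.1 -174.4] [ 8. 17.] 37.3 rgb [59 56 55]
px 508 316 n 1134 z26 top [ 569.5 -246.5] circ 573 -255 20 rect [ 571.9 -247.5] [41. 22.] 7.4 rgb [208  96  60]
px 553 326 n 372 z26 top [ 603.  -254.4] circ 608 -255 13 rect [ 603.6 -255.4] [10. 25.] 6.8 rgb [182  71  44]
px 305 357 n 784 z36 top [ 425.8 -276.6] circ 428 -289 25 rect [ 425.8 -277.8] [37.  7.] 7.6 rgb [68 43 76]
```

Request:
{"op": "step_arm", "data": {"plan": [{"offset": [0, -0.1, 3], "rot": [0, 0, 0], "gripper": 8.5}, {"offset": [0, -0.1, 6], "rot": [0, 0, 0], "gripper": 8.5}, {"offset": [0, -0.1, 7.2], "rot": [0, 0, 0], "gripper": 8.5}, {"offset": [0, -0.1, 7.4], "rot": [0, 0, 0], "gripper": 8.5}, {"offset": [0, -0.1, 7.4], "rot": [0, 0, 0], "gripper": 5.6}, {"offset": [0, -0.1, 7.4], "rot": [0, 0, 0], "gripper": 5.6}, {"offset": [0, -0.1, 7.4], "rot": [0, 0, 0], "gripper": 5.6}, {"offset": [0, -0.1, 7.4], "rot": [0, 0, 0], "gripper": 5.6}, {"offset": [0, -0.1, 7.4], "rot": [0, 0, 0], "gripper": 5.6}, {"offset": [0, -0.1, 7.4], "rot": [0, 0, 0], "gripper": 5.6}, {"offset": [0, -0.1, 7.4], "rot": [0, 0, 0], "gripper": 5.6}], "squeeze": 20}}

```text
time_s: 28.35
eef_pos: [404.8, -183.1, 86.2]
ee_rot: [0.002, 0.707, 0.707, 0.0]
force: [-0.9, 0.9, 7.3]
grip_width: 0.742
grip_force: 20.1
```

Request:
{"op": "step_arm", "data": {"plan": [{"offset": [0, 0, -2], "rot": [0, 0, 0], "gripper": 5.6}, {"offset": [0, 0, -6], "rot": [0, 0, 0], "gripper": 5.6}, {"offset": [0, 0, -11], "rot": [0, 0, 0], "gripper": 5.6}, {"offset": [0, 0, -15], "rot": [0, 0, 0], "gripper": 5.6}, {"offset": [0, 0, -15], "rot": [0, 0, 0], "gripper": 5.6}, {"offset": [0, 0, -15], "rot": [0, 0, 0], "gripper": 5.6}]}}

```text
time_s: 28.95
eef_pos: [404.0, -182.6, 235.5]
ee_rot: [0.001, 0.707, 0.707, 0.0]
force: [-0.6, 0.1, -1.9]
grip_width: 0.742
grip_force: 22.6
```

Request:
{"op": "step_arm", "data": {"plan": [{"offset": [4, 1.5, 0], "rot": [0, 0, 0], "gripper": 5.6}, {"offset": [8, 3, 0], "rot": [0, 0, 0], "gripper": 5.6}, {"offset": [12, 4.5, 0], "rot": [0, 0, 0], "gripper": 5.6}, {"offset": [16, 6, 0], "rot": [0, 0, 0], "gripper": 5.6}, {"offset": [20, 7.5, 0], "rot": [0, 0, 0], "gripper": 5.6}, {"offset": [24, 9, 0], "rot": [0, 0, 0], "gripper": 5.6}, {"offset": [28, 10.5, 0], "rot": [0, 0, 0], "gripper": 5.6}, {"offset": [32, 12, 0], "rot": [0, 0, 0], "gripper": 5.6}, {"offset": [36, 13.5, 0], "rot": [0, 0, 0], "gripper": 5.6}, {"offset": [40, 15, 0], "rot": [0, 0, 0], "gripper": 5.6}, {"offset": [42, 15.9, 0], "rot": [0, 0, 0], "gripper": 5.6}, {"offset": [42, 15.9, 0], "rot": [0, 0, 0], "gripper": 5.6}]}}

```text
time_s: 30.15
eef_pos: [562.4, 239.9, 232.3]
ee_rot: [-0.001, 0.706, 0.708, -0.001]
force: [0.3, -1.1, -0.8]
grip_width: 0.739
grip_force: 22.7
```

Request:
{"op": "step_arm", "data": {"plan": [{"offset": [0, 0, 0], "rot": [0, 0, 0], "gripper": 5.6}, {"offset": [0, 0, 0], "rot": [0, 0, 0], "gripper": 5.6}, {"offset": [0, 0, 0], "rot": [0, 0, 0], "gripper": 5.6}]}}

```text
time_s: 30.45
eef_pos: [562.5, 236.7, 234.3]
ee_rot: [-0.0, 0.707, 0.707, -0.0]
force: [0.5, -0.3, -0.7]
grip_width: 0.741
grip_force: 22.7
```

```bash
python3 - <<'E'
from b import *
s=sense();c=capture('wrist');save(c,'w12');print(s['eef_pos'],s['grip_width'],s['grip_force'])
W=cloud(c,s);m=(abs(W[...,2]-28)<8)&(c['color'].min(-1)>70)&(abs(W[...,0]-563)<75)&(abs(W[...,1]-279)<75)
z=W[...,2][m];print(m.sum(),np.median(z))
P=W[m][:,:2].astype(np.float32);P=P[W[m][:,2]>24.5];print(cv2.minEnclosingCircle(P),P.min(0),P.max(0))
h=cv2.convexHull(P)[:,0];A=np.c_[2*h,np.ones(len(h))];x=np.linalg.lstsq(A,(h**2).sum(1),rcond=None)[0];print(x[:2],np.sqrt(x[2]+x[0]**2+x[1]**2))
E
```

```text
[562.52994275 236.66360594 234.32033948] 0.7406457586546442 22.65851310454309
20888 28.208529997434056
((563.7139892578125, 282.8844909667969), 59.94152069091797) [503.96924 229.22057] [623.19977 342.19742]
[563.60024334 282.93623506] 59.61405738467906
```

View pics/w12.png

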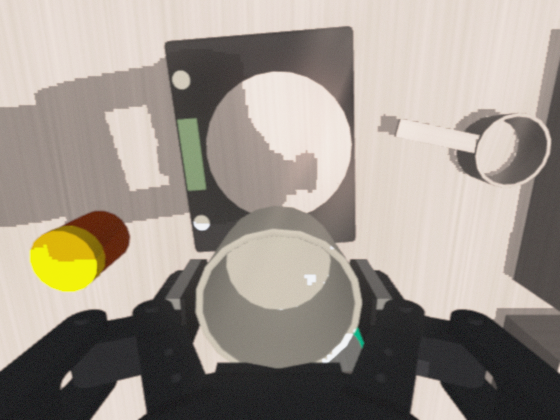

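The wrist view shows the plate centred near (279,145), giving (563.7, 282.9). The pot in the grip is upright and centred.

Request:
{"op": "step_arm", "data": {"plan": [{"offset": [4.6, 0.1, 0], "rot": [0, 0, 0], "gripper": 5.6}, {"offset": [4.6, 0.1, 3], "rot": [0, 0, 0], "gripper": 5.6}, {"offset": [4.6, 0.1, 7], "rot": [0, 0, 0], "gripper": 5.6}, {"offset": [4.6, 0.1, 10], "rot": [0, 0, 0], "gripper": 5.6}, {"offset": [4.6, 0.1, 11.4], "rot": [0, 0, 0], "gripper": 5.6}, {"offset": [4.6, 0.1, 11.8], "rot": [0, 0, 0], "gripper": 5.6}, {"offset": [4.6, 0.1, 11.9], "rot": [0, 0, 0], "gripper": 5.6}, {"offset": [4.6, 0.1, 11.9], "rot": [0, 0, 0], "gripper": 5.6}, {"offset": [4.6, 0.1, 11.9], "rot": [0, 0, 0], "gripper": 5.6}]}}

```text
time_s: 31.4
eef_pos: [564.1, 283.6, 116.8]
ee_rot: [0.001, 0.707, 0.707, 0.001]
force: [1.1, -1.0, -0.9]
grip_width: 0.742
grip_force: 22.7
```

Request:
{"op": "step_arm", "data": {"plan": [{"offset": [0, 0, 0.1], "rot": [0, 0, 0], "gripper": 5.6}, {"offset": [0, 0, 0.15], "rot": [0, 0, 0], "gripper": 5.6}, {"offset": [0, 0, 0.15], "rot": [0, 0, 0], "gripper": 5.6}, {"offset": [0, 0, 0.15], "rot": [0, 0, 0], "gripper": 5.6}]}}

```text
time_s: 31.8
eef_pos: [563.7, 283.7, 114.4]
ee_rot: [0.0, 0.707, 0.707, 0.0]
force: [-0.8, 0.3, 3.9]
grip_width: 0.743
grip_force: 22.9
```

Contact. Release, retreat and check.

Request:
{"op": "step_arm", "data": {"plan": [{"offset": [0, 0, 0], "rot": [0, 0, 0], "gripper": 6.8}, {"offset": [0, 0, 0], "rot": [0, 0, 0], "gripper": 7.5}, {"offset": [0, 0, 0], "rot": [0, 0, 0], "gripper": 8.5}, {"offset": [0, 0, 0], "rot": [0, 0, 0], "gripper": 8.5}, {"offset": [0, 0, 0], "rot": [0, 0, 0], "gripper": 8.5}, {"offset": [0, 0, -4], "rot": [0, 0, 0], "gripper": 8.5}, {"offset": [0, 0, -9], "rot": [0, 0, 0], "gripper": 8.5}, {"offset": [0, 0, -14], "rot": [0, 0, 0], "gripper": 8.5}, {"offset": [-4, -4, -14], "rot": [0, 0, 0], "gripper": 8.5}, {"offset": [-8, -8, -14], "rot": [0, 0, 0], "gripper": 8.5}, {"offset": [-8, -8, -14], "rot": [0, 0, 0], "gripper": 8.5}, {"offset": [-8, -8, -14], "rot": [0, 0, 0], "gripper": 8.5}]}}

```text
time_s: 33.0
eef_pos: [482.8, 202.5, 254.5]
ee_rot: [0.0, 0.707, 0.707, 0.0]
force: [0.3, 0.4, -0.1]
grip_width: 0.994
grip_force: 0.0
```

```bash
python3 - <<'E'
from b import *
s=sense();c=capture('wrist');print(s['eef_pos'],s['grip_width'])
W=cloud(c,s);a=c['color'].min(-1);m=(abs(W[...,2]-28)<3.5)&(a>70)&(abs(W[...,0]-563)<75)&(abs(W[...,1]-279)<75)
print('plate',cv2.minEnclosingCircle(W[m][:,:2].astype(np.float32)))
m=(abs(W[...,2]-73)<5)&(abs(W[...,0]-563)<55)&(abs(W[...,1]-279)<55);P=W[m][:,:2].astype(np.float32);print('pot',cv2.minEnclosingCircle(P),P.min(0),P.max(0))
c=capture('scene');report(c,zmin=30,minpx=300);save(c,'end')
E
```

```text
[482.78745617 202.54995136 254.46052451] 0.9944591341645087
plate ((563.74462890625, 282.6379699707031), 60.22501754760742)
pot ((564.3621215820312, 284.1363830566406), 31.92979621887207) [532.5126  252.39111] [596.0216  315.80896]
px 357 177 n 430 z65 top [394.8 195.1] circ 392 194 29 rect [393.8 195.7] [51. 52.] 21.5 rgb [124  89  23]
px 418 219 n 751 z72 top [564.6 281.9] circ 565 283 34 rect [563.4 281.3] [63. 63.] 78.9 rgb [123 117 106]
px 151 225 n 305 z46 top [ 430.1 -307.5] circ 429 -309 34 rect [ 428.9 -307.8] [64. 62.] 29.9 rgb [57 25 66]
px 300 259 n 801 z126 top [625.7  -6. ] circ 626 -7 24 rect [624.7  -5.9] [21. 24.] 76.6 rgb [73 71 40]
px 337 255 n 744 z85 top [625.1  73.2] circ 622 73 28 rect [624.5  73.2] [45. 47.] 23.1 rgb [128 119 111]
px 261 270 n 739 z99 top [627.9 -86.9] circ 626 -86 25 rect [626.8 -86. ] [30. 29.] 68.5 rgb [60 33 19]
px 59 282 n 1561 z60 top [ 553.8 -488.3] circ 552 -488 57 rect [ 550.8 -488.2] [100.  63.] 0.0 rgb [ 36  72 146]
px 148 359 n 413 z42 top [ 755.3 -319.1] circ 753 -320 23 rect [ 754.6 -317.5] [36. 36.] 67.0 rgb [170  62  56]
```

View pics/end.png

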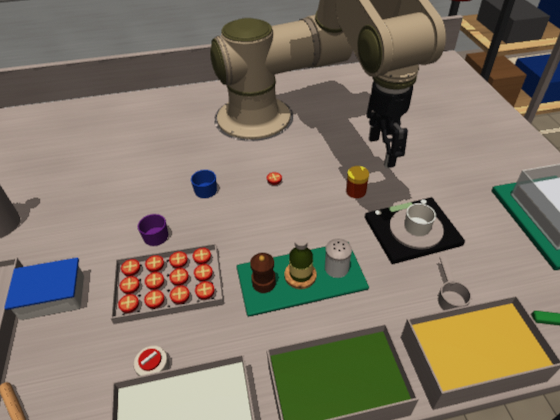

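The scene view shows mill (262,271), bottle on coaster (300,262) and shaker (338,257) in a row on the board. The pot (420,220) is centred on the plate to within 2 mm, and the jar hasn't moved.

```bash
python3 -c "
from rig import *
print(finish_job())"
```

```text
the job is handed in; nothing more can be done
None
```

The job is handed in at about 33 s: the mill, bottle on its coaster and shaker stand in a row on the board, 79–80 mm apart; the white pot is within 2 mm of the plate's centre, and the jar was not moved.

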